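# Clamp the specimen on the measuring stage

### The arm

A 6-joint arm with a two-finger parallel gripper is mounted at the origin on the work surface. World frame = base frame: x ahead of the robot, y to its left, z up, the work surface at z = 0. Lengths are in m, angles in rad, forces in N, time in s.
With the tool pointing down it reaches from about 0.35 to 0.85 m from the base axis. Payload 8.1 kg.
Tool frame: the origin (TCP) lies at the very end of the fingers, on their centre line; the grasp point (between the pads) lies 19 mm behind it; z points along the fingers, y is the direction in which the jaws open and shut (so a half turn about z gives the same grasp; the last joint's range is limited). The gripper opens to 93 mm and grips with 3 to 60 N. Pads are 15 mm wide; open, the fingers measure 128 mm over their backs; the gripper's body (75 mm by 188 mm) begins 65 mm behind the grasp point.
Start: joints at [1.263, 0.13, 1.488, -0, 1.523, -0.085], TCP at [0.133, 0.585, 0.219] pointing down, gripper open.
Joint ranges: [-2.96, 2.96], [-0.89, 2.26], [0.02, 2.5], [-1.34, 4.48], [0, 2.73], [-2.66, 2.66]. Speed limits (rad/s): [2.39, 2.39, 2.79, 3.14, 3.14, 3.14].

### API

Orientations are given as a rotation vector (axis times angle).
In Python, from plant import robot gives the robot as it stands.
- The arm moves only by the shell command python3 -m inch 'ROWS' [FORCE]. ROWS is JSON, a list that holds one entry, the list of rows, each a list of 7 numbers: the shift along the tool's x, y, z in cm, then the turn, a rotation vector about the tool's x, y, z in degrees, then the gripper command: -1 is fully open, 1 is shut, values between are in proportion. A call has 1 to 5 rows; each row shifts and turns the commanded pose from where the row before left it, along the tool's axes as they then stand; what a row does not reach is not made up. A row lasts 1/10 s, in which the tool goes at most 50 mm and 8.59 degrees, less where a joint would pass 70% of its speed; a pose out of reach is approached as far as the arm can. A call with a gripper value outside its range is refused whole. The fingers move at their own pace and stop on an object; FORCE is the grip in N (left out, the last holds). Time passes only in rows, so rows that do not move let the fingers close. It gives the time, the measured TCP pose, the force and the opening at its end, in the units of the state.
- robot.read_state(): the state, without advancing time (a new reading comes with each control period).
- robot.read_camera(name): name is "side" or "top"; returns a dict with "image" (420x560x3 uint8, blue, green, red), "K" (3x3 intrinsics, pixels), "R" (3x3) and "t" (3): a world point X has camera coordinates R X + t. Camera axes: x right, y down, z forward; pixel columns grow to the right and rows downward; lengths in m; the calibration is good to about 2 mm. A picture is of the moment at which its call begins. There is no depth.
- robot.close_job(): hands the job in, once; it reports no verdict.
The state is a dict: "t": time; "q": joint angles; "dq": joint speeds; "joint_torque": joint torques, N m; "tool_pos": TCP position; "orientation": TCP orientation; "force": force on the tool from outside, world axes, zero at the start; "wrist_torque": the same for the moment, N m; "opening": finger opening in m.
Only numpy, scipy, OpenCV 4.12 (cv2) and the standard library are available. Lean on these libraries where they do the work, as an engineer would, in place of code of your own. Each camera call takes 0.05 s, during which the arm holds its last target. There are 200 camera calls.

### The job

Clamp the steel specimen that lies on the measuring stage: with a finger, push the steel clamp strap round over the specimen until it meets its stop, then push the cam lever on the strap's end fully down so that it grips the specimen. Only push, never pick anything up, and leave the specimen in its nest and everything else where it stands.

Things in the scene. Friction and masses are not known exactly. Their poses are not given: they have to be found in the camera images.
- stage: fixed measuring stage: cream block 210 x 210 x 28 mm with a round aluminium table 170 mm across on it (top at 40 mm). Micrometer heads stick out 60 mm at -x and 55 mm at -y. Origin: centre of the block's underside, z up. A post at x = y = +88 mm carries the clamp strap; a stop pin, 10 mm across, 74 mm high, stands at x = 79, y = 55 mm: the closed strap rests against it.
- nest (a point): centre of the round table's top, 40 mm above the work surface, where four low rails (5 mm high) hold the specimen
- specimen: loose flat steel block 60 x 40 x 14 mm with two dark dots on top, lying in the nest. Origin: centre of its underside (40 mm above the work surface), x along its length. Its top is 54 mm above the work surface.
- strap_pivot (a point): on the vertical hinge axis of the clamp strap, at mid thickness of the strap (68.5 mm above the work surface). The strap turns about it in the horizontal plane. A domed nut stands on it up to 86 mm.
- strap_mid (a point): centre of the steel strap bar, 55 mm from the pivot, 68.5 mm above the work surface. x points along the strap from the pivot to its free end, z up. The bar is 24 mm wide, 12 mm thick (62.5 to 74.5 mm above the work surface) and ends 139 mm from the pivot; push it on its flank. Below it are only the round table's top and the block; the specimen lies beyond 90 mm from the pivot.
- strap (a joint): strap angle in rad about the vertical axis: 0 is swung fully aside, it grows anticlockwise seen from above to 1.25 at the stop, where the strap points from the post across the middle of the specimen. The hinge is stiff (about 2.5 N at strap_mid) and stays where it is left. It starts between 0 and 0.4.
- cam_axis (a point): on the strap near its free end, 125 mm from the pivot, 71 mm above the work surface: centre of the lever's horizontal hinge pin. x along the strap away from the pivot, y along the pin, z up.
- cam: round eccentric dark steel cam, 28 mm across, between the strap's end cheeks and fixed to the lever; its lowest part comes down on the specimen as the lever closes. Origin: the centre of the cam disc.
- lever_knob (a point): centre of the black ball knob, 22 mm across, on the end of the cam lever, 70 mm from the cam axis; a rod of 8 mm diameter joins them
- lever (a joint): cam lever angle in rad: 0 is upright; it grows as the knob tips towards the strap's pivot and down, to 1.25 at the stop, where the lever lies over the strap with its knob's centre 93 mm above the work surface. It stays where it is left; it takes about 2 N at the knob, more (up to about 12 N) once the cam bears on the specimen. It starts between 0 and 0.2.
- pin_gauge: bystander: upright steel cylinder 20 mm across, 32 mm high, standing on a corner of the block. Origin: centre of its underside
- brass_slug: bystander: brass cylinder 22 mm across, 18 mm high, standing on a corner of the block. Origin: centre of its underside
- objective: bystander: steel microscope objective 30 mm across, 42 mm high, standing beside the front of the block. Origin: centre of its underside
- eyepiece: bystander: black eyepiece 36 mm across, 48 mm high, standing to the left. Origin: centre of its underside
- jar: bystander: amber jar with a lid, 48 mm across, 65 mm high, to the left. Origin: centre of its underside
- screwdriver: bystander: screwdriver 150 mm long lying to the right
- gauge_block: bystander: steel block 60 x 30 x 20 mm lying to the right. Origin: centre of its underside
Mind the look-alikes: they are no part of the job. Leave any orange look-alike of the specimen alone.

How it is judged:
By the outcome, as a careful person would: the job done as asked, in the order asked, and still so for the second after the job is handed in, with the robot touching nothing.
It also fails if it takes over 54 s, if anything falls off the work surface, if the arm or the gripper's body presses on something with over 40 N, if the wrist force passes 120 N, or if a joint passes its speed limit or range.

## Working session

There is one attempt and no reset: what is moved stays moved. The work goes in short steps, Python scripts to look and compute and a shell command to move; the robot and the scene stay as the last step left them, time stands still between calls to the robot, and variables do not carry over. Pictures are saved under pics/ and viewed, about 8 in all and at most 12, crops included, and the job is handed in when it is done.

```bash
ls; mkdir -p pics; python3 - <<'E'
from plant import robot
import cv2,numpy as np
for n in("top","side"):
    c=robot.read_camera(n); cv2.imwrite(f"pics/{n}0.png",c["image"]); np.savez(f"pics/{n}.npz",**{k:c[k] for k in("K","R","t")})
    print(n,c["K"].round(1).tolist(),(-c["R"].T@c["t"]).round(3),c["R"].round(3).tolist())
s=robot.read_state(); print(s)
E
```

```text
pics
top [[380.7, 0.0, 283.1], [0.0, 380.7, 202.6], [0.0, 0.0, 1.0]] [ 0.492 -0.024  1.014] [[0.013, -1.0, -0.009], [-0.997, -0.012, -0.075], [0.075, 0.01, -0.997]]
side [[526.5, 0.0, 279.9], [0.0, 526.5, 208.8], [0.0, 0.0, 1.0]] [-0.018 -0.68   1.012] [[0.735, -0.678, -0.014], [-0.491, -0.518, -0.7], [0.467, 0.522, -0.714]]
{'t': 0.1, 'q': array([ 1.26257580e+00,  1.31070890e-01,  1.48918096e+00,  2.81746569e-05,
        1.52298121e+00, -8.53812229e-02]), 'dq': array([-0.0007303 , -0.00104412, -0.00358109, -0.00067143,  0.00301556,
       -0.00024537]), 'joint_torque': array([ 8.94206642e-04, -5.61346722e+01, -4.93092155e+01,  7.69971125e-02,
        2.91774503e-02, -1.06245691e-04]), 'tool_pos': array([0.13240135, 0.5846865 , 0.21769534]), 'orientation': array([-3.49274665e-01, -3.12176499e+00,  2.51808359e-03]), 'force': array([-0.05133848,  0.10854645,  0.44673035]), 'wrist_torque': array([ 0.02325906,  0.00432431, -0.01699999]), 'opening': 0.09284665079322711}
```

View pics/top0.png

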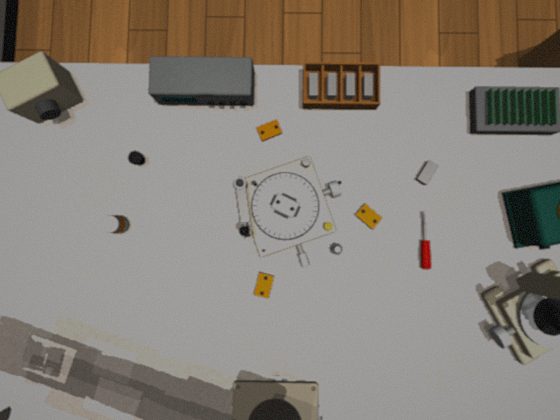

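View pics/side0.png

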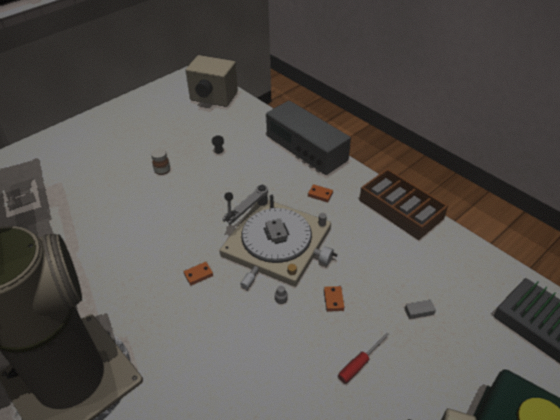

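Top view: the stage is at about (287,207). The strap runs from its pivot at (240,183) to its end and lever at (244,231), and the stop pin is at (255,184). Orange look-alikes sit at (269,130), (368,216) and (264,285), and the gauge block at (427,172). The specimen is the steel block at (285,206) in the nest. I'll check this in one close crop.

```bash
python3 - <<'E'
import cv2,numpy as np
a=cv2.imread("pics/top0.png")[145:275,215:350]; b=cv2.imread("pics/side0.png")[175:305,210:345]
f=lambda i:cv2.convertScaleAbs(cv2.resize(i,None,fx=4,fy=4,interpolation=cv2.INTER_CUBIC)[:, :400] if 0 else cv2.resize(i,(400,386),interpolation=cv2.INTER_CUBIC),alpha=1.4)
cv2.imwrite("pics/crop0.png",np.hstack([f(a),f(b)]))
E
```

```text
(no output)
```

View pics/crop0.png

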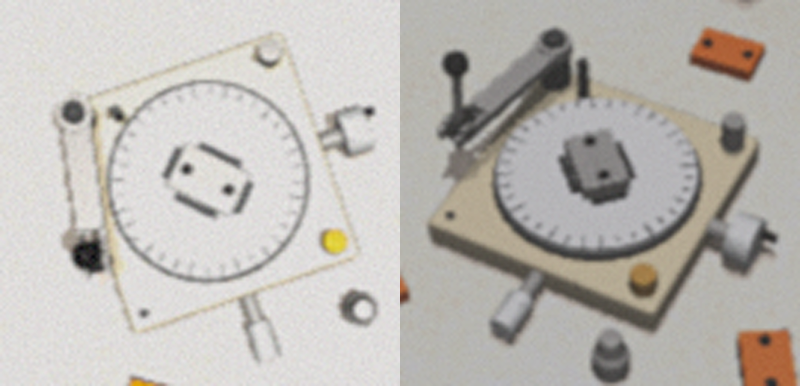

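Crop: the steel specimen with two dark dots is in the nest at crop (207,180). The strap runs from the nut (72,112) to the lever end (85,245), and the upright black knob is at (88,255) in the top view and (455,64) in the side view. The choice is confirmed.

```bash
cat > h.py <<'E'
import numpy as np,cv2
C={n:np.load(f"pics/{n}.npz") for n in("top","side")}
def ray(n,u,v):
    c=C[n]; d=c["R"].T@np.linalg.inv(c["K"])@[u,v,1]; return -c["R"].T@c["t"],d
def plane(n,uv,z):
    o,d=ray(n,*uv); return o+d*(z-o[2])/d[2]
def tri(a,b):
    (o1,d1),(o2,d2)=ray("top",*a),ray("side",*b)
    s=np.linalg.lstsq(np.c_[d1,-d2],o2-o1,rcond=None)[0]; p,q=o1+s[0]*d1,o2+s[1]*d2
    return (p+q)/2,np.linalg.norm(p-q)
def proj(n,X):
    c=C[n]; p=c["K"]@(c["R"]@X+c["t"]); return p[:2]/p[2]
E
python3 - <<'E'
from h import *
k=400/135
T=lambda x,y:(215+x/k,145+y/(386/130)); S=lambda x,y:(210+(x-400)/k,175+y/(386/130))
cen=plane("top",T(208,181),.04); cs=plane("side",S(599,170),.04); print("centre",cen,cs)
print("nut",plane("top",T(72,112),.084),tri(T(72,112),S(553,40)))
print("knob",plane("top",T(88,255),.141),tri(T(88,255),S(455,64)))
print("pin",plane("top",T(113,111),.074))
# corners of block top z=.028
cor=[plane("top",T(*p),.028)[:2] for p in((280,36),(358,254),(135,331))]
print("corners",cor,np.linalg.norm(cor[0]-cor[1]),np.linalg.norm(cor[2]-cor[1]),"c",(cor[0]+cor[2])/2)
e=cor[0]-cor[1];print("yaw",np.degrees(np.arctan2(e[1],e[0])));e=cor[2]-cor[1];print(np.degrees(np.arctan2(e[1],e[0]))-90)
E
```

```text
centre [ 0.55687085 -0.01930478  0.04      ] [ 0.55853868 -0.02478127  0.04      ]
nut [0.60989104 0.09422293 0.084     ] (array([0.61244816, 0.09494203, 0.07200362]), np.float64(0.002619885436568973))
knob [0.49182308 0.07221962 0.141     ] (array([0.49217872, 0.0720973 , 0.13956318]), np.float64(0.0009038336250445777))
pin [0.61240686 0.06104349 0.074     ]
corners [array([ 0.68664587, -0.08129862]), array([ 0.4957118 , -0.15064199]), array([0.42671223, 0.04247549])] 0.20313622093459985 0.20507389460950132 c [ 0.55667905 -0.01941156]
yaw 19.95999170548416
19.661465212343458
```

```bash
R='x'; python3 -m inch '[[[-3.4,-2.4,0,0,0,0,1],[-3.4,-2.4,0,0,0,0,1],[-3.4,-2.4,0,0,0,0,1],[-3.4,-2.4,0,0,0,0,1],[-3.4,-2.4,0,0,0,0,1]]]' 20
python3 -m inch '[[[-3.4,-2.4,0,0,0,0,1],[-3.4,-2.4,0,0,0,0,1],[-3.4,-2.4,0,0,0,0,1],[-3.4,-2.4,0,0,0,0,1],[-3.4,-2.4,0,0,0,0,1]]]'
python3 -m inch '[[[-3.4,-2.4,0,0,0,0,1],[-3.4,-2.4,0,0,0,0,1],[-3.4,-2.4,0,0,0,0,1],[-3.4,-2.4,0,0,0,0,1],[-3,-2.4,0,0,0,0,1]]]'
python3 -m inch '[[[0,0,0,0,0,-7.6,1],[0,0,0,0,0,-7.6,1],[0,0,0,0,0,-7.7,1],[0,0,0,0,0,0,1],[0,0,0,0,0,0,1]]]'
```

```text
t: 0.6
tool_pos: [0.2725, 0.4291, 0.2182]
orientation: [-0.349, -3.122, 0.001]
force: [-0.5, 1.0, -1.0]
opening: 0.0577
t: 1.1
tool_pos: [0.4118, 0.2744, 0.2183]
orientation: [-0.349, -3.122, 0.0]
force: [0.0, 1.3, -0.6]
opening: 0.0175
t: 1.6
tool_pos: [0.5473, 0.1206, 0.2181]
orientation: [-0.35, -3.121, 0.0]
force: [1.0, 0.6, -0.4]
opening: 0.0001
t: 2.1
tool_pos: [0.5463, 0.1223, 0.2183]
orientation: [0.271, -3.129, 0.0]
force: [-0.2, 0.6, 0.1]
opening: 0.0004
```

```bash
python3 -m inch '[[[0,0,3,0,0,0,1],[0,0,3,0,0,0,1],[0,0,3,0,0,0,1],[0,0,3,0,0,0,1],[0,0,2,0,0,0,1]]]'
python3 -m inch '[[[0,0,1,0,0,0,1],[0,0,0.2,0,0,0,1],[0,0,0,0,0,0,1]]]'
python3 - <<'E'
from plant import robot
import cv2,numpy as np
a=robot.read_camera("top")["image"][145:275,215:350]; b=robot.read_camera("side")["image"][165:295,200:335]
f=lambda i:cv2.convertScaleAbs(cv2.resize(i,(400,386),interpolation=cv2.INTER_CUBIC),alpha=1.4)
cv2.imwrite("pics/crop1.png",np.hstack([f(a),f(b)]))
E
```

```text
t: 2.6
tool_pos: [0.545, 0.1223, 0.076]
orientation: [0.272, -3.127, 0.0]
force: [0.1, -0.2, -0.4]
opening: 0.0005
t: 2.9
tool_pos: [0.5469, 0.1224, 0.0673]
orientation: [-0.276, 3.129, -0.0]
force: [0.3, -1.3, -0.9]
opening: 0.0007
```

View pics/crop1.png

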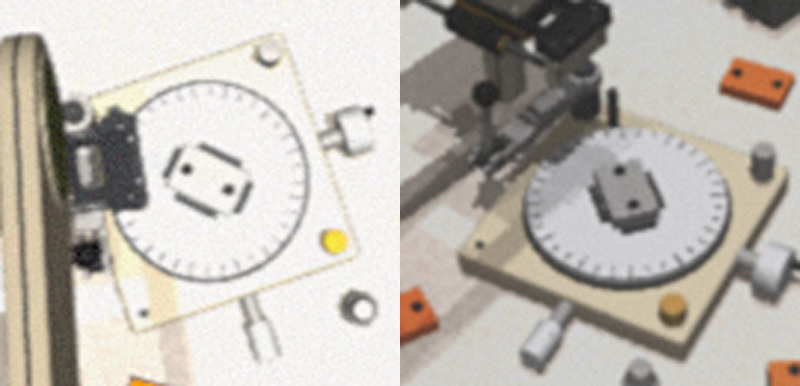

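Fingers stand behind the strap's outer flank at crop (90,160), clear of the knob at (88,255). Sweeping now.

```bash
python3 -m inch '[[[0,-0.4,0,0,0,0,1],[0,-0.4,0,0,0,0,1],[0,-0.2,0,0,0,0,1],[0,-0.1,0,0,0,0,1],[0,0,0,0,0,0,1]]]'
python3 -m inch '[[[0.15,-0.3,0,0,0,-3,1],[0.15,-0.3,0,0,0,-3,1],[0.15,-0.3,0,0,0,-3,1],[0.15,-0.3,0,0,0,-3,1],[0.15,-0.3,0,0,0,-3,1]]]'
python3 -m inch '[[[0.15,-0.3,0,0,0,-3,1],[0.15,-0.3,0,0,0,-3,1],[0.15,-0.3,0,0,0,-3,1],[0.15,-0.3,0,0,0,-3,1],[0.15,-0.3,0,0,0,-3,1]]]'
```

```text
t: 3.5
tool_pos: [0.5485, 0.1112, 0.0667]
orientation: [-0.277, 3.129, 0.0]
force: [-0.5, 0.2, 0.3]
opening: 0.0004
t: 4.0
tool_pos: [0.5456, 0.0956, 0.0669]
orientation: [-0.687, 3.065, 0.001]
force: [0.5, 2.8, 0.8]
opening: 0.0003
t: 4.5
tool_pos: [0.5471, 0.0789, 0.067]
orientation: [-1.081, 2.949, 0.001]
force: [-0.2, 2.5, 1.9]
opening: 0.0005
```

```bash
python3 -m inch '[[[0.15,-0.3,0,0,0,-3,1],[0.15,-0.3,0,0,0,-3,1],[0.15,-0.3,0,0,0,-3,1],[0.15,-0.3,0,0,0,-3,1],[0.15,-0.3,0,0,0,-3,1]]]'
python3 -m inch '[[[0.1,-0.2,0,0,0,-2,1],[0.1,-0.2,0,0,0,-2,1],[0.05,-0.1,0,0,0,-1,1],[0,0,0,0,0,0,1]]]'
python3 - <<'E'
from h import *
from plant import robot
s=robot.read_state()
from scipy.spatial.transform import Rotation as Ro
x=Ro.from_rotvec(s["orientation"]).as_matrix()[:,0]; print(np.degrees(np.arctan2(x[1],x[0]))%360)
d=s["tool_pos"][:2]-[.610,.093]; r=np.hypot(*d);print(r, "strap dir est",np.degrees(np.arctan2(d[1],d[0])+np.arcsin(.0295/r))%360)
E
```

```text
t: 5.0
tool_pos: [0.5526, 0.0632, 0.067]
orientation: [-1.457, 2.782, 0.001]
force: [0.2, 3.4, 2.1]
opening: 0.0
t: 5.4
tool_pos: [0.5554, 0.058, 0.0669]
orientation: [-1.574, 2.718, 0.0]
force: [0.6, 2.4, 1.2]
opening: 0.0004
240.13568123281573
0.06484972939065654 strap dir est 239.7264057423077
```

Strap is at about 240°, and the stop is expected near 245°. Creeping to contact.

```bash
python3 -m inch '[[[0.05,-0.1,0,0,0,-1,1],[0.05,-0.1,0,0,0,-1,1],[0.05,-0.1,0,0,0,-1,1],[0.05,-0.1,0,0,0,-1,1],[0,0,0,0,0,0,1]]]'
python3 -m inch '[[[0,-0.1,0,0,0,-1,1],[0,-0.1,0,0,0,0,1],[0,0,0,0,0,0,1]]]'
```

```text
t: 5.9
tool_pos: [0.5574, 0.0599, 0.0662]
orientation: [1.655, -2.665, 0.012]
force: [0.0, 0.3, 0.2]
opening: 0.0006
t: 6.2
tool_pos: [0.5593, 0.0626, 0.0664]
orientation: [1.668, -2.653, 0.02]
force: [0.4, -0.0, -0.3]
opening: 0.0006
```

```bash
python3 - <<'E'
from plant import robot
s=robot.read_state()
for k in("q","tool_pos","orientation","force","joint_torque"):print(k,s[k].round(3))
E
```

```text
q [ 0.03   0.158  1.745 -0.016  1.239 -2.658]
tool_pos [0.559 0.063 0.066]
orientation [ 1.668 -2.653  0.02 ]
force [ 0.426 -0.036 -0.305]
joint_torque [ 1.4600e-01 -5.3085e+01 -4.4986e+01 -1.7100e-01  2.1000e-02 -1.3000e-02]
```

Joint 6 is at its limit (-2.658), which pulled the tool away. I'll turn back 8° and finish the push without turning.

```bash
python3 -m inch '[[[0,0.1,0,0,0,4,1],[0,0.1,0,0,0,4,1],[0,0,0,0,0,0,1]]]'
python3 - <<'E'
from h import *
from plant import robot
from scipy.spatial.transform import Rotation as Ro
s=robot.read_state();M=Ro.from_rotvec(s["orientation"]).as_matrix();x=M[:,0]
print(s["q"].round(3),s["tool_pos"].round(4),s["force"].round(1),M.round(3))
print(np.degrees(np.arctan2(x[1],x[0]))%360)
for a in(239.7,244.8):
    a=np.radians(a);u=np.array([np.cos(a),np.sin(a)]);n=np.array([u[1],-u[0]])
    d=s["tool_pos"][:2]-[.610,.093];print("along,lat",d@u,d@n)
    t=np.array([.610,.093])+.057*u+.0305*n-s["tool_pos"][:2]; print("to contact, tool xyz cm",(M.T@np.r_[t,.067-s["tool_pos"][2]]*100).round(2))
E
```

```text
t: 6.5
tool_pos: [0.5575, 0.0633, 0.0665]
orientation: [1.477, -2.765, 0.02]
force: [1.0, -1.0, 0.6]
opening: 0.0005
[ 0.032  0.153  1.75  -0.015  1.238 -2.515] [0.5575 0.0633 0.0665] [ 1.  -1.   0.6] [[-0.556 -0.831  0.   ]
 [-0.831  0.556 -0.015]
 [ 0.012 -0.008 -1.   ]]
236.2152387967257
along,lat 0.052119900162881705 0.03039400491879895
to contact, tool xyz cm [ 0.49 -0.02 -0.04]
along,lat 0.049211707191127815 0.03490683891914921
to contact, tool xyz cm [ 0.7  -0.55 -0.04]
```

```bash
python3 -m inch '[[[0.2,0.05,0,0,0,0,1],[0.2,-0.1,0,0,0,0,1],[0.1,-0.1,0,0,0,0,1],[0.1,-0.1,0,0,0,0,1],[0.1,-0.1,0,0,0,0,1]]]'
python3 -m inch '[[[0,-0.1,0,0,0,0,1],[0,-0.1,0,0,0,0,1],[0,-0.1,0,0,0,0,1],[0,0,0,0,0,0,1]]]'
```

```text
t: 7.0
tool_pos: [0.5566, 0.0555, 0.0667]
orientation: [1.479, -2.764, 0.02]
force: [-1.0, 1.2, 1.8]
opening: 0.0004
t: 7.4
tool_pos: [0.5588, 0.0538, 0.0666]
orientation: [1.478, -2.764, 0.02]
force: [-3.2, -0.9, 1.8]
opening: 0.0006
```

```bash
python3 -m inch '[[[0,-0.1,0,0,0,0,1],[0,-0.1,0,0,0,0,1],[0,0,0,0,0,0,1]]]'
python3 -m inch '[[[0,-0.1,0,0,0,0,1],[0,-0.1,0,0,0,0,1],[0,0,0,0,0,0,1]]]'
```

```text
t: 7.7
tool_pos: [0.5607, 0.0526, 0.0666]
orientation: [1.478, -2.764, 0.021]
force: [-4.1, -0.3, 1.8]
opening: 0.0006
t: 8.0
tool_pos: [0.5625, 0.0516, 0.0667]
orientation: [1.479, -2.764, 0.021]
force: [-3.1, -0.6, 2.2]
opening: 0.0005
```

```bash
python3 -m inch '[[[0,-0.1,0,0,0,0,1],[0,-0.1,0,0,0,0,1],[0,0,0,0,0,0,1]]]'
python3 -m inch '[[[0,-0.05,0,0,0,0,1],[0,-0.05,0,0,0,0,1],[0,0,0,0,0,0,1]]]'
python3 - <<'E'
from plant import robot
import cv2,numpy as np
a=robot.read_camera("top")["image"][145:275,215:350]; b=robot.read_camera("side")["image"][165:295,200:335]
f=lambda i:cv2.convertScaleAbs(cv2.resize(i,(400,386),interpolation=cv2.INTER_CUBIC),alpha=1.4)
cv2.imwrite("pics/crop2.png",np.hstack([f(a),f(b)]))
E
```

```text
t: 8.3
tool_pos: [0.5633, 0.051, 0.0665]
orientation: [1.478, -2.763, 0.018]
force: [-7.0, 1.3, 4.1]
opening: 0.0003
t: 8.6
tool_pos: [0.5634, 0.0509, 0.0664]
orientation: [1.478, -2.762, 0.017]
force: [-11.4, 2.0, 6.4]
opening: 0.0005
```

View pics/crop2.png

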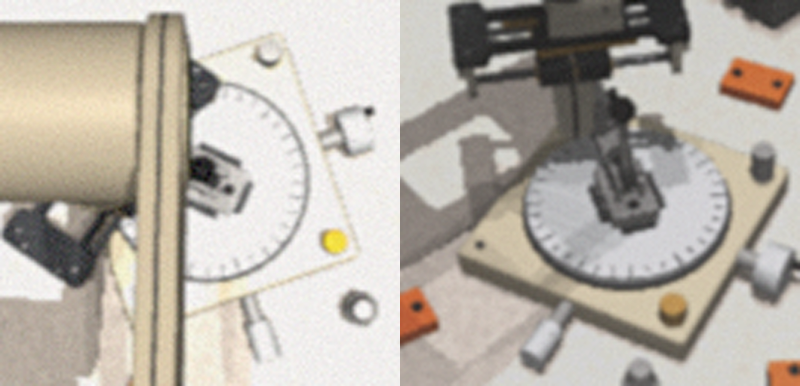

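Force rose to 11 N with no further motion, so the strap is at the stop. The picture shows the strap lying across the specimen with the knob upright over it (crop top (205,168)). Retreating and going above, with a view of the knob.

```bash
python3 -m inch '[[[0,1,0,0,0,0,1],[0,1,0,0,0,0,1],[0,1,0,0,0,0,1],[0,0,-2,0,0,0,1],[0,0,-3,0,0,0,1]]]'
python3 -m inch '[[[0,0,-3,0,0,0,1],[0,0,-3,0,0,0,1],[0,0,-3,0,0,2,1],[0,0,0,0,0,2,1],[0,0,0,0,0,0,1]]]'
python3 - <<'E'
from h import *
from plant import robot
from scipy.spatial.transform import Rotation as Ro
s=robot.read_state();M=Ro.from_rotvec(s["orientation"]).as_matrix()
print(s["q"].round(3),s["tool_pos"].round(4),M.round(3).tolist())
a=np.radians(244.8);u=np.array([np.cos(a),np.sin(a),0]);P=np.array([.610,.093,0])
t=P+.155*u+[0,0,s["tool_pos"][2]]-s["tool_pos"]; print("to start, tool cm",(M.T@t*100).round(2))
print("inward 1cm in tool",(M.T@-u).round(3))
b=robot.read_camera("side")["image"]; cv2.imwrite("pics/side3.png",b)
cv2.imwrite("pics/crop3.png",cv2.convertScaleAbs(cv2.resize(b[165:295,200:335],(600,578),interpolation=cv2.INTER_CUBIC),alpha=1.4))
for nm,r,z in(("knob",.120,.141),("cam",.125,.071),("piv",0,.086)):print(nm,(proj("side",P+r*u+[0,0,z])-[200,165])*600/135)
E
```

```text
t: 9.2
tool_pos: [0.5375, 0.068, 0.1148]
orientation: [1.478, -2.761, 0.018]
force: [-0.3, 0.2, 0.9]
opening: 0.0003
t: 9.7
tool_pos: [0.5404, 0.0692, 0.2079]
orientation: [1.383, -2.818, 0.023]
force: [0.4, -0.2, -0.6]
opening: 0.0005
[ 0.043 -0.015  1.659 -0.015  1.495 -2.439] [0.5404 0.0692 0.2079] [[-0.612, -0.791, 0.004], [-0.791, 0.612, -0.014], [0.009, -0.012, -1.0]]
to start, tool cm [ 8.99 -7.41  0.17]
inward 1cm in tool [-0.976  0.217 -0.011]
knob [328.28009756 161.50935628]
cam [333.80886459 258.18726164]
piv [269.79237766  90.60912139]
```

View pics/crop3.png

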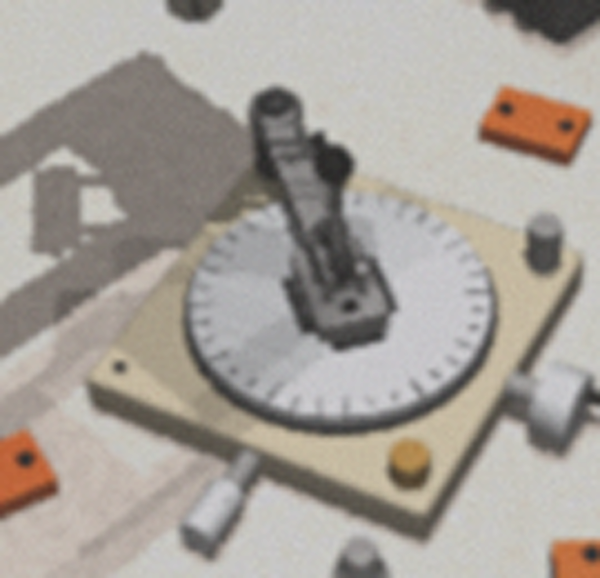

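The picture shows the knob at (332,163), predicted (328,162), and the strap against its pin. Now going to the far side of the knob.

```bash
python3 -m inch '[[[3,-2.5,0,0,0,0,1],[3,-2.5,0,0,0,0,1],[3,-2.4,0,0,0,0,1],[0,0,0,0,0,0,1],[0,0,2,0,0,0,1]]]'
python3 -m inch '[[[0,0,2,0,0,0,1],[0,0,2,0,0,0,1],[0,0,1.2,0,0,0,1],[0,0,0,0,0,0,1]]]'
python3 -m inch '[[[-0.5,0.1,0,0,0,0,1],[-0.5,0.1,0,0,0,0,1],[-0.5,0.1,0,0,0,0,1],[0,0,0,0,0,0,1]]]'
```

```text
t: 10.25
tool_pos: [0.5445, -0.0489, 0.1898]
orientation: [1.382, -2.818, 0.024]
force: [0.7, 0.4, 0.2]
opening: 0.0008
t: 10.65
tool_pos: [0.5414, -0.0478, 0.1333]
orientation: [1.382, -2.81, 0.016]
force: [-0.1, 1.0, -0.6]
opening: 0.001
t: 11.05
tool_pos: [0.551, -0.0343, 0.1369]
orientation: [1.383, -2.815, 0.022]
force: [0.6, -0.8, -0.0]
opening: 0.0005
```

```bash
python3 -m inch '[[[-0.5,0.11,0.1,0,0,0,1],[-0.5,0.11,0.1,0,0,0,1],[-0.5,0.11,0.1,0,0,0,1],[-0.5,0.11,0.1,0,0,0,1],[-0.5,0.11,0.15,0,0,0,1]]]'
python3 -m inch '[[[-0.5,0.1,0.25,0,0,0,1],[-0.5,0.1,0.3,0,0,0,1],[-0.4,0.1,0.3,0,0,0,1],[-0.4,0.1,0.3,0,0,0,1],[-0.4,0.1,0.3,0,0,0,1]]]'
python3 - <<'E'
from h import *
from plant import robot
s=robot.read_state();d=s["tool_pos"][:2]-[.610,.093];a=np.radians(244.8);print(d@[np.cos(a),np.sin(a)],d@[np.sin(a),-np.cos(a)])
i=[robot.read_camera("top")["image"][145:275,215:350],robot.read_camera("side")["image"][165:295,200:335]]
f=lambda i:cv2.convertScaleAbs(cv2.resize(i,(400,386),interpolation=cv2.INTER_CUBIC),alpha=1.4)
cv2.imwrite("pics/crop4.png",np.hstack([f(k) for k in i]))
E
```

```text
t: 11.55
tool_pos: [0.5613, -0.0116, 0.1301]
orientation: [1.381, -2.815, 0.021]
force: [-0.5, -1.6, 1.3]
opening: 0.0009
t: 12.05
tool_pos: [0.5706, 0.0083, 0.115]
orientation: [1.381, -2.814, 0.021]
force: [-2.0, -4.1, 3.8]
opening: 0.0005
0.09340912607478252 -0.00041952323256862906
```

View pics/crop4.png

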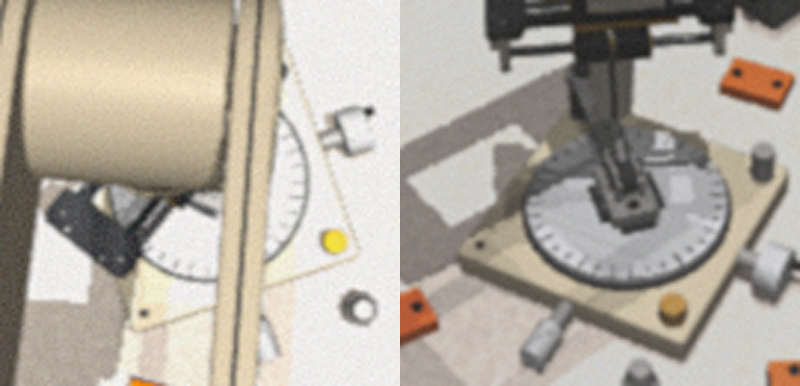

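The finger has tipped the lever to roughly 0.8 rad (4–6 N). Now backing off, rising over the knob and pressing down from above.

```bash
python3 -m inch '[[[0.8,-0.2,0,0,0,0,1],[0,0,-2,0,0,0,1],[0,0,-2,0,0,0,1],[0,0,0,0,0,0,1]]]'
python3 -m inch '[[[-1.6,0.35,0,0,0,0,1],[-1.5,0.33,0,0,0,0,1],[0,0,0,0,0,0,1],[0,0,0.6,0,0,0,1],[0,0,0.6,0,0,0,1]]]'
python3 -m inch '[[[0,0,0.5,0,0,0,1],[0,0,0.5,0,0,0,1],[0,0,0,0,0,0,1]]]'
```

```text
t: 12.55
tool_pos: [0.5693, 0.0008, 0.1588]
orientation: [1.383, -2.819, 0.025]
force: [0.6, -0.1, 1.8]
opening: 0.0006
t: 13.05
tool_pos: [0.5805, 0.0299, 0.1419]
orientation: [1.382, -2.813, 0.02]
force: [0.3, 0.3, -0.4]
opening: 0.0008
t: 13.35
tool_pos: [0.5803, 0.0294, 0.1319]
orientation: [1.38, -2.814, 0.02]
force: [-0.3, -0.3, -0.2]
opening: 0.0004
```

```bash
python3 -m inch '[[[0,0,0.3,0,0,0,1],[0,0,0.3,0,0,0,1],[-0.1,0,0.3,0,0,0,1],[0,0,0,0,0,0,1]]]'
python3 -m inch '[[[-0.2,0.05,0.3,0,0,0,1],[-0.2,0.05,0.3,0,0,0,1],[-0.2,0.05,0.3,0,0,0,1],[0,0,0,0,0,0,1]]]'
```

```text
t: 13.75
tool_pos: [0.5831, 0.0329, 0.1269]
orientation: [1.385, -2.819, 0.018]
force: [-2.2, 9.6, 12.4]
opening: 0.0001
t: 14.15
tool_pos: [0.5866, 0.0388, 0.1185]
orientation: [-1.385, 2.818, -0.019]
force: [-0.2, 11.0, 13.5]
opening: 0.0003
```

The force has an inward component, so the tip is a bit too far inward on the knob. Recentring outward, then pressing on.

```bash
python3 -m inch '[[[0,0,-0.5,0,0,0,1],[0.5,-0.1,-0.2,0,0,0,1],[0.4,-0.1,0,0,0,0,1],[0,0,0.3,0,0,0,1],[0,0,0.3,0,0,0,1]]]'
python3 -m inch '[[[0,0,0.3,0,0,0,1],[-0.1,0,0.3,0,0,0,1],[-0.1,0,0.2,0,0,0,1],[0,0,0,0,0,0,1]]]'
```

```text
t: 14.65
tool_pos: [0.5805, 0.0274, 0.1166]
orientation: [1.381, -2.817, 0.021]
force: [-2.4, 4.5, 11.9]
opening: 0.0005
t: 15.05
tool_pos: [0.5824, 0.0302, 0.1091]
orientation: [1.383, -2.818, 0.02]
force: [-0.1, 2.9, 6.4]
opening: 0.0008
```

```bash
python3 -m inch '[[[0,0,0.2,0,0,0,1],[0,0,0.2,0,0,0,1],[0,0,0,0,0,0,1]]]'
python3 -m inch '[[[-0.1,0,0.1,0,0,0,1],[0,0,0.1,0,0,0,1],[0,0,0,0,0,0,1]]]'
```

```text
t: 15.35
tool_pos: [0.5826, 0.0293, 0.1051]
orientation: [1.383, -2.818, 0.022]
force: [1.3, 0.9, 5.2]
opening: 0.0007
t: 15.65
tool_pos: [0.583, 0.0297, 0.1032]
orientation: [1.382, -2.817, 0.022]
force: [-0.8, 0.9, 9.7]
opening: 0.0004
```

```bash
python3 -m inch '[[[0,0,0.1,0,0,0,1],[0,0,0.1,0,0,0,1],[0,0,0,0,0,0,1]]]'
python3 -m inch '[[[0,0,0.1,0,0,0,1],[0,0,0.1,0,0,0,1],[0,0,0,0,0,0,1]]]'
```

```text
t: 15.95
tool_pos: [0.5834, 0.0297, 0.1026]
orientation: [1.383, -2.818, 0.023]
force: [-4.4, 0.5, 17.2]
opening: 0.0006
t: 16.25
tool_pos: [0.5837, 0.0297, 0.102]
orientation: [1.383, -2.818, 0.023]
force: [-8.6, 0.5, 25.8]
opening: 0.0004
```

Force climbs to 26 N with almost no motion at the expected height, so the lever is at its stop. Retreating and checking.

```bash
python3 -m inch '[[[0,0,-1,0,0,0,1],[0,0,-3,0,0,0,1],[0,0,-4,0,0,0,1],[0,0,-4,0,0,0,1],[0,4,0,0,0,0,1]]]'
python3 -m inch '[[[0,4,0,0,0,0,1],[0,4,0,0,0,0,1],[0,4,0,0,0,0,1],[0,4,0,0,0,0,1],[0,0,0,0,0,0,1]]]'
python3 - <<'E'
from h import *
from plant import robot
a=np.radians(244.8);u=np.array([np.cos(a),np.sin(a),0]);P=np.array([.610,.093,0])
i=[robot.read_camera("top")["image"][145:275,215:350],robot.read_camera("side")["image"][165:295,200:335]]
f=lambda i:cv2.convertScaleAbs(cv2.resize(i,(400,386),interpolation=cv2.INTER_CUBIC),alpha=1.4)
cv2.imwrite("pics/crop5.png",np.hstack([f(k) for k in i]))
for n,o,x0 in(("top",[215,145],0),("side",[200,165],400)):
  print(n,[(k,((proj(n,P+r*u+[0,0,z])-o)*400/135+[x0,0]).round()) for k,r,z in(("knob",.0586,.093),("knob@1.1",.0626,.1028),("end",.139,.0745))])
E
```

```text
t: 16.75
tool_pos: [0.5552, 0.0539, 0.2245]
orientation: [-1.378, 2.819, -0.03]
force: [0.1, 1.6, 0.6]
opening: 0.0001
t: 17.25
tool_pos: [0.4206, 0.1558, 0.2154]
orientation: [1.385, -2.812, 0.019]
force: [0.2, -0.1, -0.3]
opening: 0.0004
top [('knob', array([136., 141.])), ('knob@1.1', array([140., 142.])), ('end', array([224., 185.]))]
side [('knob', array([599.,  99.])), ('knob@1.1', array([600.,  94.])), ('end', array([628., 181.]))]
```

View pics/crop5.png

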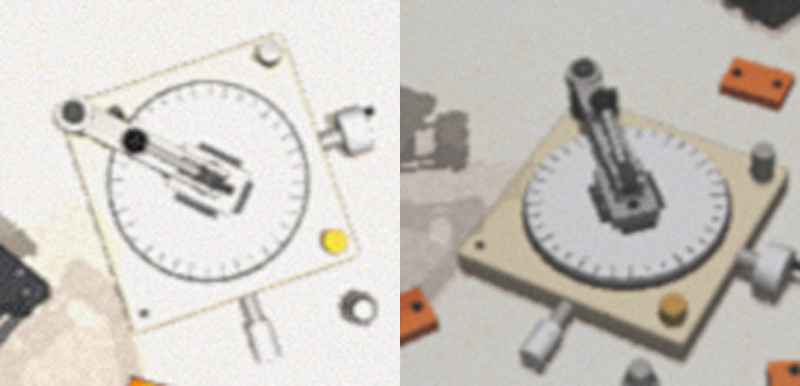

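Final view: the knob is at top (135,140) and side (603,99). A fully closed lever would put it at (136,141) and (599,99). The strap rests against its pin at (115,112), the specimen is in its rails, and the bystanders visible in the crop are unmoved.

```bash
python3 -c "
from plant import robot
print(robot.close_job())"
```

```text
the job is handed in; nothing more can be done
None
```

The specimen is clamped and the job is handed in, at about 17 s of the 54 s allowed. I swung the strap onto its stop with the closed fingers, then tipped the lever over and pressed its knob down to the stop.

**Final checks**
- **Strap:** at the stop the push force rose to about 11 N with no further motion. The last pictures show the strap against its pin, across the middle of the specimen.
- **Lever:** the force on the knob climbed to about 26 N at a tip height of 102 mm, close to the 104 mm expected. The knob appears within about 4 crop pixels (roughly 3 mm) of its computed closed position in both views.
- **Surroundings:** the specimen is still in its nest and the parts on and around the stage stand where they were. The last crops did not show the eyepiece, jar, screwdriver or gauge block, but the arm stayed well clear of them.
- **Robot:** it touches nothing, and the highest measured tool force I saw was about 27 N.

**What went wrong on the way**
- **Joint limit:** joint 6 came up against the end of its range during the swing, so I turned the tool back 8° and finished the push without turning. The last reading was -2.658, against a limit of -2.66.
- **Off-centre press:** the first press on the knob was slightly off-centre, so I recentred before pressing on.

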